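# Show the notched sample slide label up over the light pad

## Robot

A 6-joint arm with a two-finger parallel gripper is mounted at the origin on the work surface. World frame = base frame: x ahead of the robot, y to its left, z up, the work surface at z = 0. Lengths are in m, angles in rad, forces in N, time in s.
With the tool pointing down it reaches from about 0.375 to 0.975 m from the base axis. Payload 3.8 kg.
Tool frame: the origin (TCP) lies between the finger pads; the fingertips stand 11 mm ahead of it and the grasp point (between the pads) lies 8 mm behind it; z points along the fingers, y is the line along which they close (so a half turn about z gives the same grasp; the last joint's range is limited). The gripper opens to 88 mm and grips with 3 to 60 N. Pads are 18 mm wide; open, the fingers measure 123 mm over their backs; the gripper's body (75 mm by 187 mm) begins 45 mm behind the grasp point.
Start: joints at [-1.171, 0.264, 1.604, -0, 1.274, -0.037], TCP at [0.286, -0.612, 0.221] pointing down, gripper open.
Joint ranges: [-2.63, 2.63], [-0.94, 2.18], [0.31, 2.57], [-1.31, 4.45], [0, 2.66], [-2.55, 2.55]. Speed limits (rad/s): [2.57, 2.57, 3.14, 3.14, 3.14, 3.14].

## Interface

Orientations are given as a unit quaternion [x, y, z, w].
In Python, from station import robot, imaging gives the robot as it stands. Calls block until the motion is done:
- robot.move_pose(position, orientation): joint-space move of the TCP to a pose.
- robot.movel(position, orientation=None, speed=0.15, contact_N=None): straight line of the TCP; orientation=None keeps the orientation; speed is the mean speed in m/s. With contact_N (N) it stops when the force on the tool has changed by that much, and returns True; else False.
- robot.movej(angles): joint-space move.
- robot.move_gripper(opening): finger opening in m; the grip force is fixed at half the most; returns when the fingers have stopped.
- robot.hold(seconds).
- robot.inverse_kinematics(position, orientation): joint angles nearest the present ones, or None.
- robot.read_state(): the state.
- imaging.snapshot(name): name is "scene" or "top" or "wrist"; returns a dict with "color" (384x512x3 uint8, red, green, blue), "mtx" (3x3 intrinsics, pixels), "k1" (the pictures are not rectified: a ray, as slopes to the right and down, at radius r is drawn at 1 + k1 r^2 times it, then the intrinsics apply), "world_to_cam" (4x4, takes a point from world to camera coordinates); the wrist camera has in their place "mount" (4x4, takes a point from camera to tool coordinates, whose origin is the TCP and whose axes are the flange's). Camera axes: x right, y up, looking along -z (the intrinsics and any distortion apply to the point x, -y, -z); pixel columns grow to the right and rows downward; lengths in m; the calibration is good to about 2 mm. A picture is of the moment at which its call begins: read the wrist's pose just before it. There is no depth.
A pose or a line that the arm cannot do raises robot.IKError and nothing moves.
- robot.close_job(): hands the job in; it is judged then, once.
Trained networks look in a picture, given as the dict that the camera call returned (one of the last four; its "shot" number tells which), for a name from the list of things; names that differ only in an ending like _2 or _b are one class to them, and where a whole thing is asked for, a point or a joint stands for the part that bears it (a point fixed in the world has none). Each returns a list of dicts, best first, with "conf" (0 to 1); they miss things now and then, are a little off and sometimes report something else, mostly with a low value. They report only what shows in the picture. A call takes as long as a camera call. They do not tell look-alikes from the thing itself.
- imaging.search_frame(picture, target): "position" ([x, y, z] in m, in world coordinates, good to about 4 mm: the middle of the surface that is visible of it).
- imaging.mark_of(picture, target): "position" ([x, y, z] in m, in world coordinates, good to about 4 mm: a listed point, or the origin of a listed thing).
The state is a dict: "t": time; "qpos": joint angles; "joint_velocities": joint speeds; "joint_torque": joint torques, N m; "position": TCP position; "tool_rot": TCP orientation; "ft_force": force on the tool from outside, world axes, zero at the start; "moment": the same for the moment, N m; "finger_gap": finger opening in m; "finger_force": force on a finger pad.
Only numpy, scipy, OpenCV 4.12 (cv2) and the standard library are available. Lean on these libraries where they do the work, as an engineer would, in place of code of your own. Each camera call takes 0.05 s, during which the arm holds its last target. There are 200 camera calls.

## Task

Find the sample slide with the notched frosted end in the wooden rack, take it out, and hold it up about 10 cm above the middle of the light pad for reading: lengthwise along the pad, frosted end on the side of the pad's blue bar, with its label face leaned over to face up at 45 degrees or flatter. The program finishes while the gripper still holds the slide still in the air; leave the plain slides in the rack and the other things on the desk where they are.

Things in the scene. Friction and masses are not known exactly. Their poses are not given: they have to be found in the camera images.
- slide: Notched slide: stiff sea-green plate 110 x 60 x 8 mm, about 65 g, standing on a long thin edge in a rack groove. One end (30 mm) is frosted white, its upper corner cut by a 12 x 12 mm notch. Origin: middle of the lower edge; x along its length to the frosted end, y out of the label face, z to the upper, notched edge. Seen with the notch at the top left, you face the label.
- slide_center (a point): The middle of the notched slide, 30 mm above its lower edge. The label face alone bears a blue label patch (on the frosted part) and a straw star; the back is bare.
- slide_frost (a point): The middle of the frosted end's short edge: 55 mm from the slide's origin along x, 24 mm up.
- rack: Fixed wooden rack, 90 x 130 mm, 30 mm high, at any turn. Three grooves run along its x, at y = -45, 0 and +45 mm, 11 mm wide, floor 10 mm above the table: slides stand with 40 mm showing above the wood, 45 mm apart. Origin: centre of the underside.
- pad: Fixed flat LED light pad, 120 (x) x 180 mm (y), 8 mm thick, grey with a white window and a blue bar across its -y end. Origin: centre of the underside; y runs along its length, away from the bar. The bar end is to the robot's right (pad turned up to 0.35 rad either way).
- pad_center (a point): Middle of the light pad, on its top face.
- plain_a: A plain brown slide, 110 x 60 x 8 mm, without frosting or notch, in another groove of the rack. Origin: middle of the lower long edge.
- plain_b: A plain purple slide, 110 x 60 x 8 mm, without frosting or notch, in another groove of the rack. Origin: middle of the lower long edge.
- glue: Loose yellow glue bottle with red cap, 44 mm across, 110 mm tall; origin: centre of the underside.
- jar: Loose amber jar with steel lid, 52 mm across, 60 mm tall; origin: centre of the underside.
- bell: Loose turned wooden bell, 48 mm across, 48 mm tall; origin: centre of the underside.
- spool_red: Loose red thread spool, 42 mm across, 50 mm tall; origin: centre of the underside.
- spool_black: Loose black thread spool, 42 mm across, 50 mm tall; origin: centre of the underside.
There are look-alikes about, which are no part of the job. Several things have the shape of the pad; the one meant has the colours described above.

How it is judged:
On the way:
1. the notched slide is lifted clear of the rack in the gripper (contact force between slide and the fingers above 1 N and contact force between slide and rack below 0.05 N and height (world z) of slide_center above 0.075 m), for 0.2 s.
At the end, for the whole second after the job is handed in: Held by the fingers, at rest, off rack and pad: slide middle within 45 mm (level) of the pad middle, 70 to 180 mm above the desk; label face up, within 57 degrees of straight up; length within 23 degrees of the pad's length, frosted end on the blue bar's side (contact force between slide and the fingers above 1 N and contact force between slide and rack below 0.05 N and contact force between slide and pad below 0.05 N and horizontal distance between slide_center and pad_center below 0.045 m and height (world z) of slide_center between 0.07 and 0.18 m and angle between slide's own y axis and vertical below 1 rad and angle between the x axis of slide and the y axis of pad, either way round below 0.4 rad and y of slide_frost in the frame of pad below -0.01 m and linear speed of slide below 0.03 m/s and angular speed of slide below 0.2 rad/s); the arm keeps its last pose, push and grip.
It fails at once if a plain slide is pulled out of the rack, knocked or shifted by more than 15 mm (distance of any of plain_a, plain_b from where it was at the start of the episode above 0.015 m).
It fails at once if another thing on the desk is shifted by more than 30 mm (distance of any of glue, jar, bell, spool_red, spool_black from where it was at the start of the episode above 0.03 m).
It also fails if it takes over 35 s, if anything falls off the work surface, if the arm or the gripper's body presses on something with over 40 N, if the wrist force passes 120 N, or if a joint passes its speed limit or range.

## Working session

There is one attempt and no reset: what is moved stays moved. The work goes in short steps, each a Python script; the robot and the scene stay as the last script left them, time stands still between calls to the robot, and variables do not carry over. Pictures are saved under pics/ and viewed, at most 10 in all, crops included, and the job is handed in when it is done.

```bash
mkdir -p pics; ls
python3 - <<'E'
from station import robot, imaging
import cv2
for n in("scene","top"):
    p=imaging.snapshot(n)
    cv2.imwrite(f"pics/{n}0.png",p["color"][:,:,::-1])
    print(n,p["k1"],p["mtx"].tolist(),p["world_to_cam"].tolist() if hasattr(p["world_to_cam"],'tolist') else p["world_to_cam"])
    for t in("slide","slide_center","slide_frost","rack","pad","pad_center","plain_a","plain_b"):
        print(t,[( [round(float(v),3) for v in d["position"]],round(d["conf"],2)) for d in imaging.mark_of(p,t)])
print(robot.read_state()["t"])
E
```

```text
pics
scene 0.04581506885245787 [[399.604551978238, 0.0, 258.7043571978867], [0.0, 399.604551978238, 196.30787533180134], [0.0, 0.0, 1.0]] [[0.1589567775439109, 0.9872779833468334, -0.0038634791917712486, -0.10538436591682228], [-0.545287862826805, 0.09105499844554994, 0.8332887458209527, 0.25455097765981805], [0.8230394216115233, -0.13035018548774896, 0.5528245106873233, -1.5856861899355934], [0.0, 0.0, 0.0, 1.0]]
slide [([0.587, 0.224, 0.005], 0.76)]
slide_center [([0.591, 0.225, 0.041], 0.82), ([0.578, -0.145, 0.01], 0.69)]
slide_frost [([0.619, 0.269, 0.034], 0.81)]
rack []
pad [([0.405, -0.402, -0.001], 0.96), ([0.585, -0.144, 0.003], 0.68), ([0.358, -0.158, -0.002], 0.65)]
pad_center [([0.579, -0.145, 0.012], 0.87), ([0.357, -0.156, 0.007], 0.85), ([0.41, -0.402, 0.009], 0.58)]
plain_a [([0.626, 0.201, 0.007], 0.97), ([0.663, 0.174, 0.01], 0.65)]
plain_b [([0.626, 0.201, 0.007], 0.97), ([0.663, 0.174, 0.01], 0.65)]
top -0.06383580687989325 [[403.6712907620842, 0.0, 252.9174051566033], [0.0, 403.6712907620842, 190.04044838926728], [0.0, 0.0, 1.0]] [[0.019282868533773503, -0.9998124492291097, -0.0017992630708119329, -0.012449110768985486], [0.9946576113888795, 0.019000852844074025, 0.10146528321237126, -0.5863319407465969], [-0.10141206578744986, -0.0037461924252002753, 0.9948374535345135, -1.16643700712829], [0.0, 0.0, 0.0, 1.0]]
slide [([0.588, 0.226, 0.011], 0.46)]
slide_center [([0.591, 0.224, 0.044], 0.59)]
slide_frost [([0.622, 0.269, 0.032], 0.63), ([0.668, 0.178, 0.008], 0.43)]
rack [([0.629, 0.196, 0.004], 0.81)]
pad [([0.358, -0.157, 0.004], 0.95), ([0.409, -0.403, 0.002], 0.82), ([0.582, -0.143, -0.0], 0.79)]
pad_center [([0.579, -0.141, 0.005], 0.67), ([0.359, -0.159, 0.008], 0.65), ([0.41, -0.402, 0.012], 0.59)]
plain_a [([0.667, 0.182, 0.011], 0.72), ([0.626, 0.199, 0.011], 0.56)]
plain_b [([0.667, 0.182, 0.011], 0.72), ([0.626, 0.199, 0.011], 0.56)]
0.9
```

```bash
python3 -c "
import cv2
for n in('scene','top'):
    a=cv2.imread(f'pics/{n}0.png'); cv2.imwrite(f'pics/{n}0b.png',cv2.resize(a,(800,600),interpolation=cv2.INTER_CUBIC))"
```

```text
(no output)
```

View pics/scene0b.png

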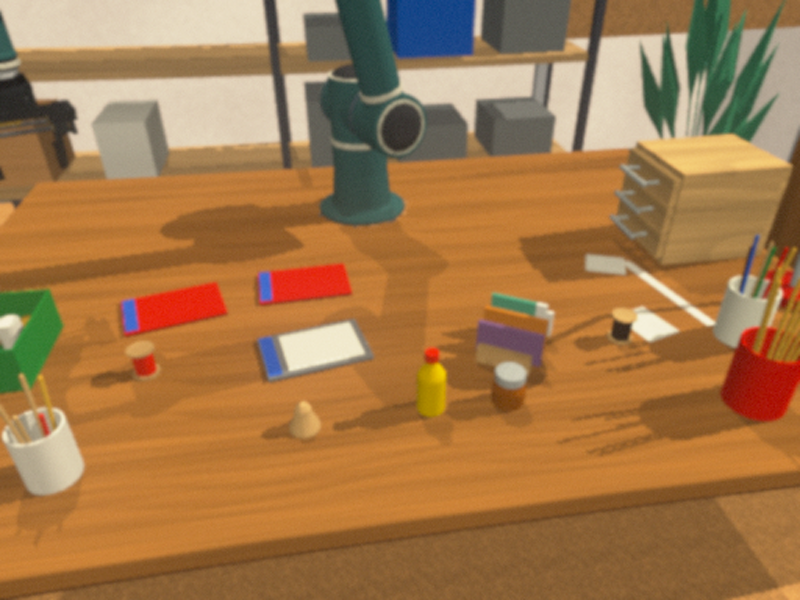

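View pics/top0b.png

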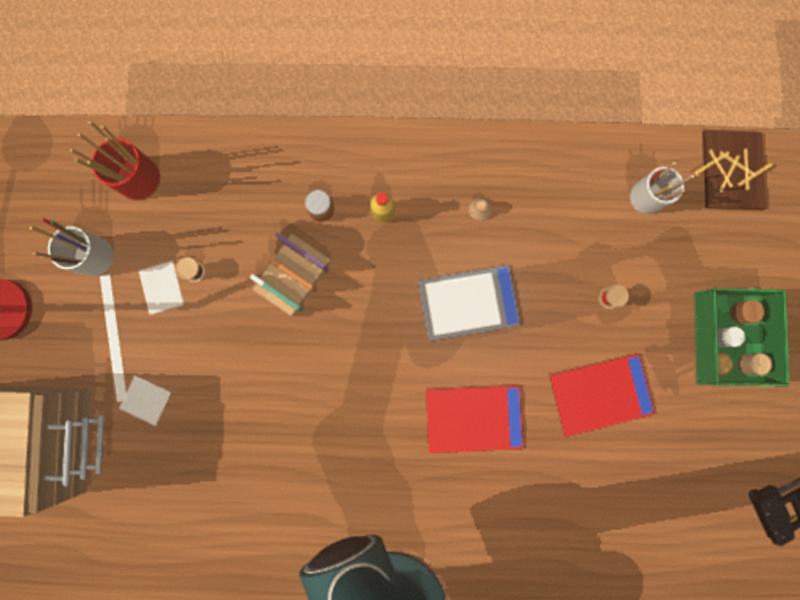

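The scene and top pictures agree. The real pad (grey with a white window) is at top-view (470,303), with its bar on the right. The green slide is in the rack's near groove at (275,292), frosted end to the upper left. Next I'll measure pad yaw, check IK, and look from above the slide.

```bash
cat > h.py <<'E'
import numpy as np, cv2
from station import robot, imaging
from scipy.spatial.transform import Rotation as R
def ray(p,uv,w2c):
    "origin, direction in world for pixel(s)"
    uv=np.atleast_2d(np.float32(uv)); K=np.array(p["mtx"])
    n=cv2.undistortPoints(uv[:,None].astype(float),K,np.array([p["k1"],0,0,0.]))[:,0]
    d=np.c_[n[:,0],-n[:,1],-np.ones(len(n))]; M=np.linalg.inv(w2c)
    return M[:3,3], d@M[:3,:3].T
def atz(p,uv,z,w2c=None):
    o,d=ray(p,uv,np.array(p["world_to_cam"]) if w2c is None else w2c)
    return o+d*((z-o[2])/d[:,2])[:,None]
def wrist():
    s=robot.read_state(); p=imaging.snapshot("wrist")
    T=np.eye(4); T[:3,:3]=R.from_quat(s["tool_rot"]).as_matrix(); T[:3,3]=s["position"]
    return p,np.linalg.inv(T@np.array(p["mount"]))
def frame(x,z):
    x=np.array(x,float);z=np.array(z,float);x/=np.linalg.norm(x);z/=np.linalg.norm(z)
    return np.c_[x,np.cross(z,x),z]
E
python3 - <<'E'
from h import *
p=imaging.snapshot("top"); im=p["color"]; hsv=cv2.cvtColor(im,cv2.COLOR_RGB2HSV)
x0,x1,y0,y1=265,338,165,222
m=np.zeros(im.shape[:2],np.uint8); m[y0:y1,x0:x1]=1
blue=m*((hsv[...,0]>100)&(hsv[...,0]<130)&(hsv[...,1]>120))
whi=m*((hsv[...,1]<50)&(hsv[...,2]>170))
for n,k in(("blue",blue),("white",whi)):
    v,u=np.nonzero(k); 
    P=atz(p,np.c_[u,v].astype(float),.008); r=cv2.minAreaRect(P[:,:2].astype(np.float32)*1000)
    print(n,len(u),P.mean(0).round(4),r)
# slide candidates
c=np.array([.591,.2245]); th=np.arctan2(.0445,.0285)
pad=np.array([.580,-.143]); 
xs=np.array([np.cos(th),np.sin(th),0]); Rs=frame(xs,[0,0,1])
for sgn in(1,-1):
    Rt=np.c_[-sgn*xs*1, -sgn*0+ (np.cross([0,0,-1],-sgn*xs)), [0,0,-1]]
    q=R.from_matrix(Rt).as_quat()
    for z in(.3,.065): print(sgn,z,robot.inverse_kinematics([*c,z],q))
    for yaw in (-.1,.1):
      for a in(50,60):
        py=np.array([-np.sin(yaw),np.cos(yaw),0]); px=np.array([np.cos(yaw),np.sin(yaw),0]); t=np.radians(a)
        zs=-px*np.sin(t)+np.array([0,0,1])*np.cos(t)
        Rf=frame(-py,zs)@Rs.T@Rt
        print('f',sgn,yaw,a,robot.inverse_kinematics(np.array([*pad,.11])+zs*.02,R.from_matrix(Rf).as_quat()))
E
```

```text
blue 203 [ 0.5955 -0.2179  0.008 ] ((596.0479125976562, -217.99395751953125), (105.64820861816406, 17.686397552490234), 10.427148818969727)
white 1506 [ 0.5792 -0.1308  0.008 ] ((579.560302734375, -130.8480224609375), (103.90662384033203, 132.8253936767578), 10.64907455444336)
1 0.3 [ 3.23632478e-01  1.46056534e-01  1.60084510e+00 -4.44089210e-16
  1.39469102e+00 -2.24832821e+00]
1 0.065 [ 3.23632478e-01  3.20319119e-01  1.83794197e+00 -4.44089210e-16
  9.83331565e-01 -2.24832821e+00]
f 1 -0.1 50 [-0.45196967 -0.1650412   2.52791981  1.79558032  0.27433539 -2.03583214]
f 1 -0.1 60 None
f 1 0.1 50 [-0.60550711 -0.10675571  2.47987861  1.51554752  0.52068857 -2.00804424]
f 1 0.1 60 [-0.68479829 -0.02986909  2.56083674  1.90910027  0.70597809 -2.46703199]
-1 0.3 [ 3.23632478e-01  1.46056534e-01  1.60084510e+00 -4.44089210e-16
  1.39469102e+00  8.93264445e-01]
-1 0.065 [ 3.23632478e-01  3.20319119e-01  1.83794197e+00 -4.44089210e-16
  9.83331565e-01  8.93264445e-01]
f -1 -0.1 50 [-0.45196967 -0.1650412   2.52791981  1.79558032  0.27433539  1.10576051]
f -1 -0.1 60 None
f -1 0.1 50 [-0.60550711 -0.10675571  2.47987861  1.51554752  0.52068857  1.13354842]
f -1 0.1 60 [-0.68479829 -0.02986909  2.56083674  1.90910027  0.70597809  0.67456066]
```

Run:
```python
from h import *
q=R.from_matrix(frame([np.cos(1.001),np.sin(1.001),0],[0,0,-1])).as_quat()
robot.movej(robot.inverse_kinematics([.591,.2245,.22],q)); robot.move_gripper(.034)
p,w=wrist(); print(robot.read_state()["finger_gap"],robot.read_state()["t"],robot.read_state()["qpos"])
cv2.imwrite("pics/w1.png",p["color"][:,:,::-1]); np.savez("w1.npz",w=w,c=p["color"],mtx=p["mtx"],k1=p["k1"])
cv2.imwrite("pics/w1b.png",cv2.resize(p["color"][:,:,::-1],(800,600)))
for t in("slide","slide_center","slide_frost","plain_a"):
    print(t,[(np.round(d["position"],4),round(d["conf"],2)) for d in imaging.mark_of(p,t)])
```

```text
0.033620481519233296 5.025 [ 3.23652806e-01  1.84633037e-01  1.70225967e+00 -3.67596330e-06
  1.25473434e+00  8.93442895e-01]
slide [(array([0.5869, 0.2211, 0.0103]), 0.77)]
slide_center [(array([0.5884, 0.2237, 0.0435]), 0.58)]
slide_frost []
plain_a [(array([0.6273, 0.2003, 0.0086]), 0.78), (array([0.666 , 0.1747, 0.0122]), 0.71)]
```

View pics/w1b.png

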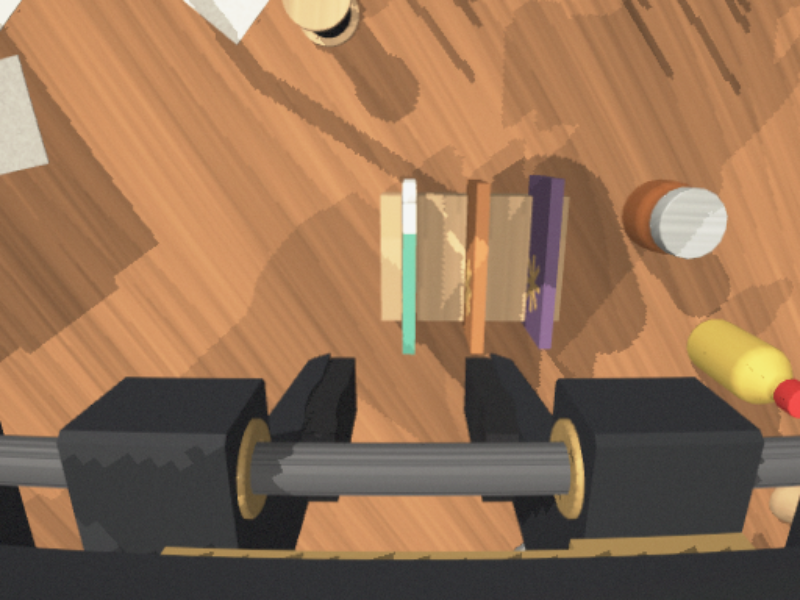

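The wrist view shows the slide edge-on: frosted end at the top (409,180), green end at (409,353). The brown and purple slides are at x≈478 and x≈545. Next step: turn the top edge into metres, then grasp and lift.

Run:
```python
from h import *
d=np.load("w1.npz"); p=dict(mtx=d["mtx"],k1=float(d["k1"])); h=cv2.cvtColor(d["c"],cv2.COLOR_RGB2HSV)
m=((h[...,0]>65)&(h[...,0]<95)&(h[...,1]>70)); m[:, :230]=0; m[:,290:]=0
v,u=np.nonzero(m); print(len(u),u.min(),u.max(),v.min(),v.max())
rows=np.unique(v); mid=np.array([[u[v==r].mean(),r] for r in rows],float)
P=atz(p,mid,.070,d["w"]); a,b=np.polyfit(P[:,1],P[:,0],1)
print("yaw",np.arctan2(1,a), "green ends",P[0],P[-1],np.linalg.norm(P[0]-P[-1]))
ends=atz(p,[[409*.64,180*.64]],.058,d["w"]); print("frost end",ends,np.linalg.norm(ends-P[-1]))
print("mid", (ends[0]+P[-1])/2)
```

```text
595 258 265 150 225
yaw 0.9956908404014784 green ends [0.60213006 0.24393187 0.07      ] [0.5598378  0.17897791 0.07      ] 0.07750904681530373
frost end [[0.61982624 0.271089   0.058     ]] 0.11057606098781154
mid [0.58983202 0.22503345 0.064     ]
```

Run:
```python
from h import *
q=R.from_matrix(frame([np.cos(.996),np.sin(.996),0],[0,0,-1])).as_quat()
c=[.590,.225]
robot.movel([*c,.11],q,speed=.15)
if robot.movel([*c,.048],speed=.06,contact_N=8): raise SystemExit(str(robot.read_state()))
robot.move_gripper(0.0)
s=robot.read_state(); print(s["finger_gap"],s["finger_force"],s["ft_force"],s["t"])
robot.movel([*c,.075],speed=.05); robot.movel([*c,.22],speed=.15); robot.hold(.3)
s=robot.read_state(); print(s["finger_gap"],s["finger_force"],s["ft_force"],s["moment"],s["t"])
p,w=wrist(); cv2.imwrite("pics/w2.png",cv2.resize(p["color"][:,:,::-1],(640,480)))
```

```text
0.007542923338821315 30.000560581684113 [-1.09510567 -0.38293223  1.71003243] 7.8167
0.007175172955936802 29.999371469020844 [ 0.16491206  0.13748012 -0.66845416] [-0.06588163  0.0180711   0.02898983] 9.925
```

View pics/w2.png

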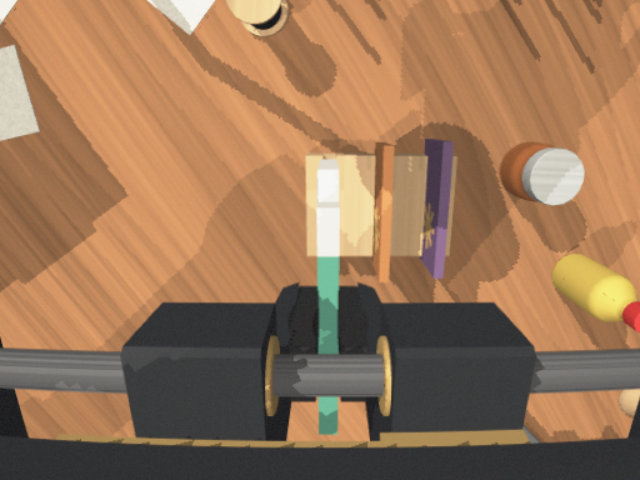

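The slide is held (gap 7.2 mm, 30 N), upright, and both plain slides are still in place. Moving to the pad.

Run:
```python
from h import *
yaw=.185; s0=.996; Rs=frame([np.cos(s0),np.sin(s0),0],[0,0,1]); Rt=frame([np.cos(s0),np.sin(s0),0],[0,0,-1])
py=np.array([-np.sin(yaw),np.cos(yaw),0]); px=np.array([np.cos(yaw),np.sin(yaw),0]); t=np.radians(50)
zs=-px*np.sin(t)+np.array([0,0,1])*np.cos(t); Rsf=frame(-py,zs); q=R.from_matrix(Rsf@Rs.T@Rt).as_quat()
c=np.array([.581,-.142,0]); tgt=lambda z:c+[0,0,z]+zs*.008
print("y up angle",np.degrees(np.arccos(Rsf[2,1])))
js={z:robot.inverse_kinematics(tgt(z),q) for z in(.115,.2)}; print(js)
hi=js[.2]
if hi is None or js[.115] is None: raise SystemExit
# tool-down waypoint over the pad, then tilt
robot.movej(hi); print(robot.read_state()["t"])
robot.movel(tgt(.115),q,speed=.08); robot.hold(.5)
s=robot.read_state(); print(s["t"],s["position"],tgt(.115),s["finger_gap"],s["finger_force"],s["qpos"])
for n in("scene","top"):
    p=imaging.snapshot(n); cv2.imwrite(f"pics/{n}9.png",cv2.resize(p["color"][:,:,::-1],(800,600)))
    for k in("slide_center","slide_frost"): print(n,k,[(np.round(d["position"],3),round(d["conf"],2)) for d in imaging.mark_of(p,k)])
```

```text
y up angle 40.00000000000001
{0.115: array([-0.6334771 , -0.0517005 ,  2.43750312,  1.46406075,  0.59740004,
        1.09786399]), 0.2: array([-0.6334771 , -0.21293986,  2.37575153,  1.16350797,  0.65495147,
        1.46719761])}
11.3833
13.1 [ 0.5749996  -0.14318311  0.12026226] [ 0.57497622 -0.14312729  0.1201423 ] 0.007222818576129802 30.005063116550446 [-0.63353278 -0.05189888  2.43748419  1.46406547  0.59739756  1.09791162]
scene slide_center [(array([ 0.581, -0.139,  0.115]), 0.82), (array([ 0.636,  0.391, -0.002]), 0.67), (array([ 0.597, -0.194,  0.112]), 0.66)]
scene slide_frost [(array([ 0.594, -0.198,  0.109]), 0.9)]
top slide_center [(array([ 0.584, -0.138,  0.115]), 0.56)]
top slide_frost [(array([ 0.596, -0.191,  0.107]), 0.8), (array([0.667, 0.178, 0.009]), 0.56)]
```

View pics/scene9.png

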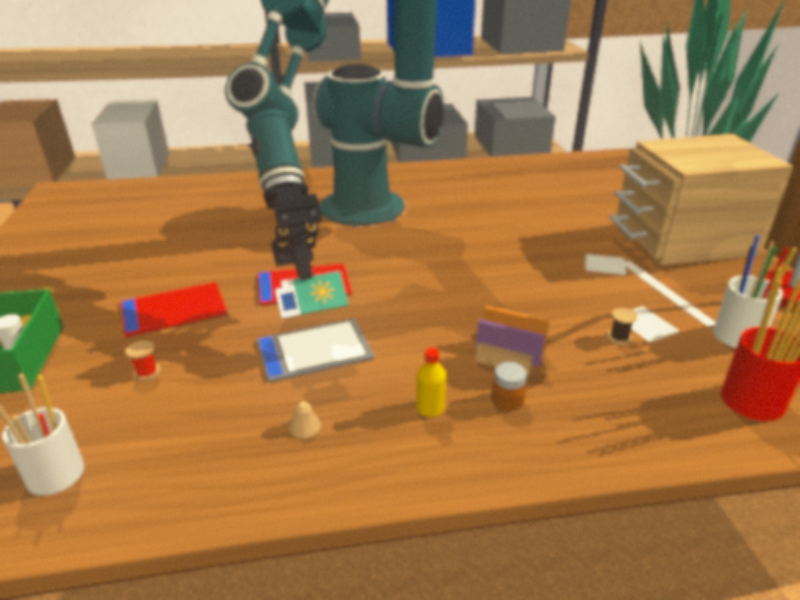

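The slide is held at (312,295) with the label and star facing up toward the camera and the frosted end on the blue-bar side. Both cameras put its middle over the pad at z≈0.115, and nothing else has moved.

```bash
python3 -c "
from station import robot
print(robot.close_job())"
```

```text
the job is handed in; nothing more can be done
None
```

I handed the job in with the gripper holding the notched slide still about 11 cm above the middle of the light pad, label face up (tilted 40° from straight up) and frosted end on the blue bar's side; no verdict came back.

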